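# Swap the filter in a slanted swing-tab holder

## Task

Change the filter in the slanted holder: turn its swing tab all the way aside, lift out the green filter and lay it flat in the empty middle bay of the white tray. Then lay the amber filter from the tray fully home in the holder's recess, grip bar at the lower edge as the green one had it, and swing the tab back over its upper edge so that it is held. Leave the blue filter in its bay and do not knock over or push the things standing round about.

Things in the scene. Friction and masses are not known exactly. Their poses are not given: they have to be found in the camera images.
- holder: Fixed filter holder: black base plate 150 x 100 x 10 mm, four steel posts carrying a grey plate that slopes at 0.56 rad (32 degrees), face up and towards its front (-x). Origin: centre of the base's underside. x level to its rear (slope rises to +x), y left, z up. In the slope a recess 68 mm (up the slope) x 60 mm (across), 6 mm deep, for a filter
- recess: The holder's recess. Origin: centre of its floor, 66 mm above the desk. x points up the slope, y across it to the left, z out of the face at a right angle to it. A filter fully home has its own origin here with 3 mm play each way in x and y, all three axes parallel to these. The mouth is bevelled at 45 degrees (the top 3.5 mm of the rim). Fixed to the holder
- tab (a joint): Swing tab's angle (rad) about the recess's z axis. 0: it points down the slope, over the filter's upper 17 mm and 2 mm clear of it; closed within 0.3 of 0. Growing values swing its free end to recess +y (1.57: straight to +y); the filter is free from 1.35 on; stops at -0.2 and 1.75. Stays where left; about 1.5 N at the post moves it. Aluminium, 12 x 4 mm, reaches 31 mm from the pivot
- tab_pivot (a point): Pivot of the tab, 45 mm up the slope (+x) from the recess origin on its centre line and 7 mm off the recess floor (+z): underside of the tab
- tab_post (a point): Middle of the black round post that stands on the tab, 10 mm thick, 24 mm long along the recess's z axis (post from 11 to 35 mm off the recess floor; this point at 23 mm), 24 mm from the pivot axis
- green_filter: Loose slide with green glass, at first in the holder. Black frame 62 (x) x 54 (y) x 5 mm (z), about 60 g; origin: centre of the underside. A grip bar stands on its upper face: 10 mm thick in x, 28 mm long in y, z from 5 to 29 mm, centre line at x = -22 mm (lower edge in the holder, near the robot in the tray). z points out of the grip side
- green_filter_grip (a point): Centre of the green filter's grip bar, at x = -22 mm, z = 19 mm of the filter
- amber_filter: Loose filter slide with amber (orange) glass, of the same make, lying in an outer bay of the tray (left or right). Axes and sizes as for the green one
- amber_filter_grip (a point): Centre of the amber filter's grip bar
- blue_filter: Loose filter slide with blue glass, of the same make, in the tray's other outer bay; to be left there
- tray: White tray fixed on the desk, 78 (x) x 202 (y) x 8 mm, with three bays side by side along y, each 70 x 62 mm, floor 4 mm above the desk, walls 4 mm over the floor. Origin: centre of its underside
- bay_middle (a point): Centre of the floor of the middle bay, empty at the start; x and y as the tray's
- dropper_bottle: Amber dropper bottle with black cap, 33 mm thick, 94 mm tall, standing behind the work; origin: centre of its underside. Bystander
- spare_objective: Microscope objective with a green ring, 27 mm thick, 50 mm tall, standing; origin: centre of its underside. Bystander
- mirror_mount: Small black mirror mount with a round mirror, 38 x 34 x 34 mm; origin: centre of its underside. Bystander
- torch: Small black torch with a blue tail cap, 24 x 98 x 24 mm, lying; origin: centre of its underside. Bystander
Not all that is in view belongs to the job. What is shaped like the amber_filter but pink or turquoise is not meant.

How it is judged:
By the outcome, as a careful person would: the job done as asked, in the order asked, and still so for the second after the job is handed in, with the robot touching nothing.
It also fails if it takes over 69 s, if anything falls off the work surface, if the arm or the gripper's body presses on something with over 40 N, if the wrist force passes 120 N, or if a joint passes its speed limit or range.

## Robot

A 6-joint arm with a two-finger parallel gripper is mounted at the origin on a cart in front of the work surface, level with it; the furniture and walls round the work are solid. World frame = base frame: x ahead of the robot, y to its left, z up, the work surface at z = 0. Lengths are in m, angles in rad, forces in N, time in s.
With the tool pointing down it reaches from about 0.4 to 0.825 m from the base axis. Payload 7 kg.
Tool frame: the origin (TCP) lies at the very end of the fingers, on their centre line; the grasp point (between the pads) lies 19 mm behind it; y points along the fingers, z is the direction in which the jaws open and shut, and the axes are right-handed (so a half turn about y gives the same grasp; the last joint's range is limited). The gripper opens to 88 mm and grips with 3 to 60 N. Pads are 19 mm wide; open, the fingers measure 130 mm over their backs; the gripper's body (78 mm by 193 mm) begins 47 mm behind the grasp point.
Start: joints at [-0.965, 0.359, 0.012, 0, -1.224, -0.288], TCP at [0.211, -0.641, 0.227] pointing down, gripper open.
Joint ranges: [-3.07, 3.07], [-1.43, 2.12], [-1.02, 1.25], [-3.03, 1.67], [-3.05, -0], [-3.03, 3.03]. Speed limits (rad/s): [2.39, 2.39, 3.01, 3.14, 3.14, 3.14].

## Interface

Orientations are given as [roll, pitch, yaw] about the fixed x, y, z axes, in that order (R = Rz(yaw) Ry(pitch) Rx(roll)).
In Python, from station import get_state, grab_frame, job_done, regions_of gives the robot as it stands.
- The arm moves only by the tool drive_tool, never from a script. Its argument "rows" is a list of rows, each a list of 3 entries, a list of its own where there are three numbers: the shift along the world's x, y, z as a fraction of full scale, then the turn about the world's z as a fraction of full scale, then the opening, from 0 (shut) to 1 (fully open). A call has 1 to 12 rows; each row is the pose to reach, as a shift and turn from the pose commanded when the call began; what a row does not reach only later rows make up. Full scale, the value 1, is 30 cm for a shift and 90 degrees for a turn. A row lasts 1/10 s, in which the tool goes at most 50 mm and 8.59 degrees, less where a joint would pass 70% of its speed; a pose out of reach is approached as far as the arm can. A call with a number of a shift or a turn outside -1 to 1 is refused whole. A call with a gripper value outside its range is refused whole. The fingers move at their own pace and stop on an object; "newtons" is the grip in N (left out, the last holds). Time passes only in rows, so rows that repeat a pose let the fingers close. It gives the time, the measured TCP pose, the force and the opening at its end, in the units of the state.
- get_state(): the state, without advancing time (a new reading comes with each control period).
- grab_frame(name): name is "scene" or "top"; returns a dict with "img" (384x512x3 uint8, blue, green, red), "fx", "fy", "cx", "cy" (pixels), "T" (4x4, takes a point from camera to world coordinates). Camera axes: x right, y down, z forward; pixel columns grow to the right and rows downward; lengths in m; the calibration is good to about 2 mm. A picture is of the moment at which its call begins. There is no depth.
- job_done(): hands the job in, once; it reports no verdict.
Trained networks look in a picture, given as the dict that the camera call returned (one of the last four; its "shot" number tells which), for a name from the list of things; names that differ only in an ending like _2 or _b are one class to them, and where a whole thing is asked for, a point or a joint stands for the part that bears it (a point fixed in the world has none). Each returns a list of dicts, best first, with "confidence" (0 to 1); they miss things now and then, are a little off and sometimes report something else, mostly with a low value. They report only what shows in the picture. A call takes as long as a camera call. They do not tell look-alikes from the thing itself.
- regions_of(picture, thing): "pixels" (384x512 bool, what is visible of it) and "box" ([left, top, right, bottom] in pixels, round what is visible of it).
The state is a dict: "t": time; "q": joint angles; "qd": joint speeds; "joint_efforts": joint torques, N m; "eef_pos": TCP position; "ee_rot": TCP orientation; "force": force on the tool from outside, world axes, zero at the start; "moment": the same for the moment, N m; "width": finger opening in m.
Only numpy, scipy, OpenCV 4.12 (cv2) and the standard library are available. Lean on these libraries where they do the work, as an engineer would, in place of code of your own. Each camera call takes 0.05 s, during which the arm holds its last target. There are 200 camera calls.

## Working session

There is one attempt and no reset: what is moved stays moved. The work goes in short steps, Python scripts to look and compute and a tool call to move; the robot and the scene stay as the last step left them, time stands still between calls to the robot, and variables do not carry over. Pictures are saved under pics/ and viewed, about 8 in all and at most 12, crops included, and the job is handed in when it is done.

Besides the shell and the picture viewer there is one more tool, called after ">>>" as a command line: name --argument value ..., lists and objects as JSON in quotes. drive_tool: Moves the arm, as the interface text tells. Its arguments: {"type":"object","properties":{"rows":{"type":"array"},"newtons":{"type":"number"}},"required":["rows"]}

```bash
mkdir -p pics; ls; cat > h.py <<'E'
import numpy as np, cv2
from station import *
def proj(f,P):
    P=np.atleast_2d(P); T=np.linalg.inv(f["T"]); c=P@T[:3,:3].T+T[:3,3]
    return np.c_[f["fx"]*c[:,0]/c[:,2]+f["cx"], f["fy"]*c[:,1]/c[:,2]+f["cy"]]
def ray(f,u,v):
    d=f["T"][:3,:3]@np.array([(u-f["cx"])/f["fx"],(v-f["cy"])/f["fy"],1]); return f["T"][:3,3],d
def atz(f,u,v,z):
    o,d=ray(f,u,v); return o+d*(z-o[2])/d[2]
def tri(fs,uvs):
    A=np.zeros((3,3));b=np.zeros(3)
    for f,(u,v) in zip(fs,uvs):
        o,d=ray(f,u,v); d=d/np.linalg.norm(d); M=np.eye(3)-np.outer(d,d); A+=M;b+=M@o
    return np.linalg.solve(A,b)
E
python3 - <<'E'
from h import *
np.set_printoptions(precision=4,suppress=True)
s=get_state(); print({k:s[k] for k in("t","q","eef_pos","ee_rot","force","width")})
for n in("scene","top"):
    f=grab_frame(n); cv2.imwrite(f"pics/{n}0.png",cv2.resize(f["img"],(800,600),interpolation=cv2.INTER_CUBIC))
    print(n,f["fx"],f["cx"],f["cy"]); print(f["T"])
    for t in("holder","tab","green_filter","amber_filter","blue_filter","tray","dropper_bottle","spare_objective","mirror_mount","torch"):
        for r in regions_of(f,t)[:3]:
            ys,xs=np.nonzero(r["pixels"]); c=(xs.mean(),ys.mean()); print(t,round(r["confidence"],2),r["box"],np.round(c,1),atz(f,*c,0.03)[:2])
E
```

```text
pics
{'t': 0.0, 'q': array([-0.9649,  0.3594,  0.0111, -0.0004, -1.2241, -0.2881]), 'eef_pos': array([ 0.2107, -0.6407,  0.2256]), 'ee_rot': array([-1.5692,  0.0001,  0.3177]), 'force': array([-0.1877,  0.1654,  0.5611]), 'width': 0.08769014019214016}
scene 431.2459988915185 261.28838350546505 191.40278187305816
[[-0.7966 -0.4614  0.3905  0.1604]
 [-0.6043  0.592  -0.5333  0.5271]
 [ 0.0148 -0.6608 -0.7504  0.8129]
 [ 0.      0.      0.      1.    ]]
holder 0.61 [243.4, 139.5, 316.8, 211.2] [278.3 179.4] [ 0.5587 -0.087 ]
tab 0.48 [268.6, 150.9, 281.1, 162.6] [273.  156.4] [ 0.6171 -0.145 ]
green_filter 0.63 [268.8, 157.4, 295.0, 178.5] [281.8 168.4] [ 0.5738 -0.1232]
amber_filter 0.87 [208.0, 322.0, 246.5, 364.8] [229.2 343.2] [0.389  0.3043]
amber_filter 0.84 [162.9, 282.6, 205.6, 318.4] [185.  301.2] [0.5123 0.2929]
amber_filter 0.76 [268.2, 273.4, 307.0, 308.3] [289.  291.3] [0.3621 0.1498]
blue_filter 0.69 [214.3, 243.9, 250.5, 276.7] [232.2 259.8] [0.4997 0.1626]
tray 0.83 [160.4, 239.1, 255.8, 326.0] [207.6 283.9] [0.5025 0.2372]
tray 0.27 [271.9, 154.9, 296.5, 180.3] [281.7 1
[... 955 characters left out ...]
84.4] [ 0.5603 -0.0998]
amber_filter 0.96 [134.3, 234.7, 164.8, 262.5] [149.5 247.9] [0.3974 0.291 ]
amber_filter 0.82 [143.7, 181.3, 172.5, 208.2] [157. 196.] [0.5222 0.2798]
amber_filter 0.72 [201.2, 250.0, 230.0, 274.9] [215.4 260.8] [0.3716 0.1324]
blue_filter 0.86 [197.9, 189.4, 225.3, 221.1] [211.1 203.2] [0.5083 0.1483]
tray 0.77 [141.5, 180.9, 229.0, 220.8] [183.4 199.5] [0.5154 0.2156]
dropper_bottle 0.18 [309.6, 166.0, 315.2, 180.9] [313.5 172.6] [ 0.5888 -0.0961]
dropper_bottle 0.17 [289.3, 154.7, 334.5, 217.3] [311.6 186. ] [ 0.5562 -0.0921]
torch 0.73 [192.9, 109.2, 231.9, 132.3] [212.6 121.4] [0.7093 0.1529]
torch 0.5 [299.7, 170.3, 328.4, 199.3] [314.6 185.1] [ 0.5586 -0.0991]
```

View pics/top0.png

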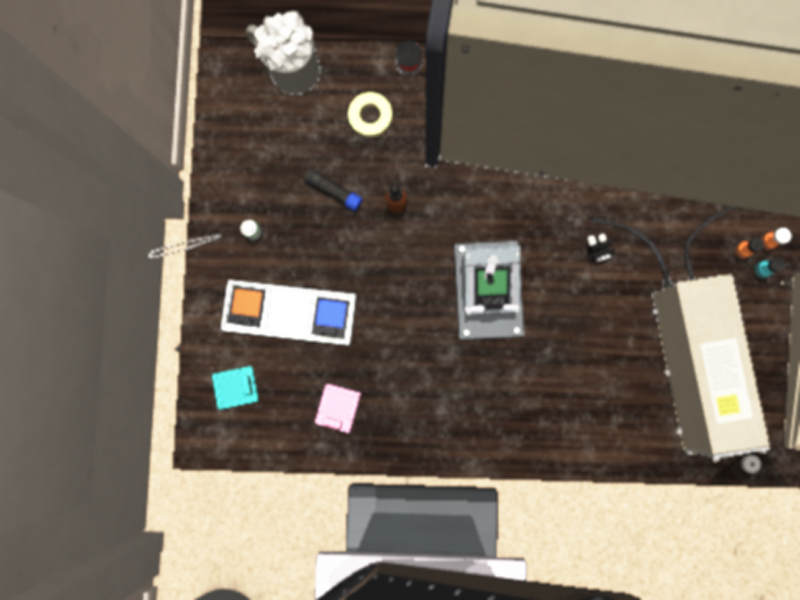

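View pics/scene0.png

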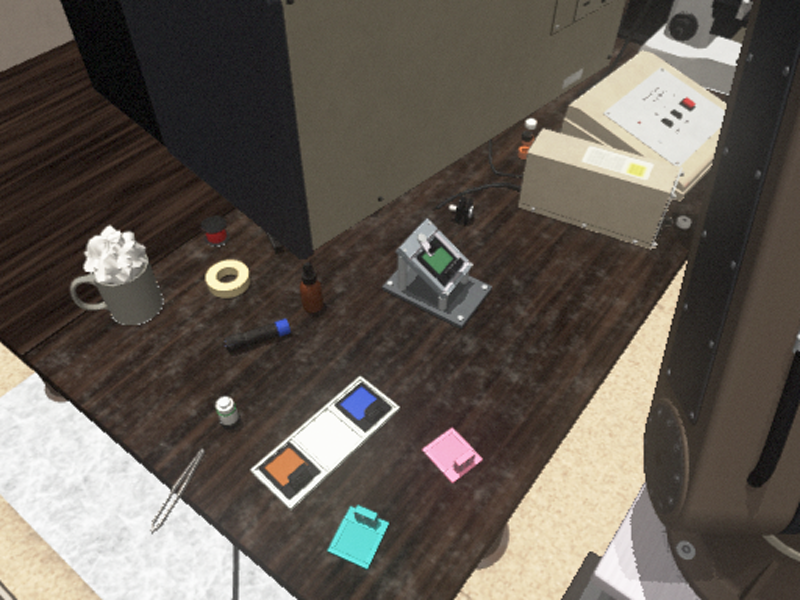

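The top view shows the holder at about (490,290). The amber filter is in the tray's left bay at (247,305), blue is at (330,315), and the middle bay is empty. Look-alikes for amber are turquoise at (235,388) and pink at (338,408), both loose on the desk. The one wanted is the orange slide in the tray at (247,305).

```bash
python3 - <<'E'
from h import *
np.set_printoptions(precision=4,suppress=True)
f=grab_frame("top"); g=grab_frame("scene")
def crop(f,x,y,w,h): return cv2.resize(f["img"][y:y+h,x:x+w],(400,300),interpolation=cv2.INTER_CUBIC)
out=np.vstack([np.hstack([crop(f,260,150,104,78),crop(g,235,132,104,78)]),np.hstack([crop(f,132,164,104,78),crop(g,148,236,124,93)])])
cv2.imwrite("pics/crop1.png",out)
for n,z in(("tray",.008),("holder",.01)):
    r=regions_of(f,n)[0]; c=cv2.findContours(r["pixels"].astype(np.uint8),0,1)[0]; c=max(c,key=cv2.contourArea)[:,0]
    P=np.array([atz(f,u,v,z)[:2] for u,v in c]); R=cv2.minAreaRect((P*1000).astype(np.float32)); print(n,R)
E
```

```text
tray ((517.3297119140625, 218.879150390625), (204.57362365722656, 79.82897186279297), 84.98014068603516)
holder ((560.2595825195312, -95.33793640136719), (150.09115600585938, 101.39716339111328), 3.1110446453094482)
```

View pics/crop1.png

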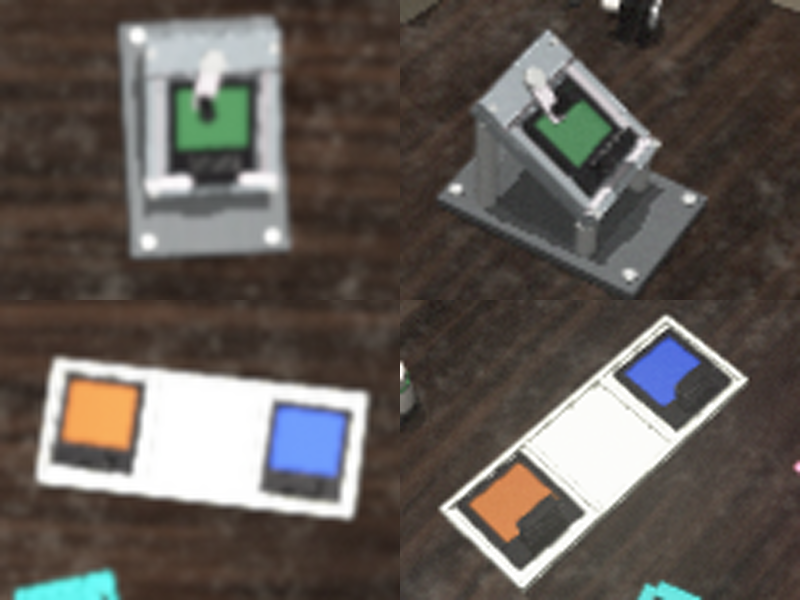

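The crop shows the holder with its tab closed over the green filter and the grip bar at the lower edge. The tray has amber at the left, blue at the right, and both bars on the near side.

```bash
python3 - <<'E'
from h import *
from scipy.optimize import least_squares
np.set_printoptions(precision=4,suppress=True)
f=grab_frame("top"); g=grab_frame("scene")
ct=lambda u,v:(260+u*104/400-.5+.13, 150+v*104/400-.5+.13)
cs=lambda u,v:(235+u*104/400-.5+.13, 132+v*104/400-.5+.13)
# base refinement from scene + top corners
obs=[(g,cs(38,200),(.075,.05,.01)),(g,cs(307,198),(-.075,-.05,.01)),(g,cs(233,288),(-.075,.05,.01)),(f,ct(290,247),(-.075,-.05,.01)),(f,ct(132,257),(-.075,.05,.01)),(f,ct(120,25),(.075,.05,.01))]
def W(p,P): c,s=np.cos(p[2]),np.sin(p[2]); P=np.array(P); return np.array([p[0]+c*P[0]-s*P[1],p[1]+s*P[0]+c*P[1],P[2]])
r=least_squares(lambda p:np.concatenate([proj(F,W(p,P))[0]-uv for F,uv,P in obs]),[.56,-.095,.054]); print("holder",r.x,"res",r.fun)
h=r.x
def cen(F,lo,hi,box):
    x,y,w,hh=box; H=cv2.cvtColor(F["img"][y:y+hh,x:x+w],cv2.COLOR_BGR2HSV); m=cv2.inRange(H,lo,hi); ys,xs=np.nonzero(m); R=cv2.minAreaRect(np.c_[xs,ys].astype(np.float32)); return (xs.mean()+x,ys.mean()+y,len(xs)),(R[0][0]+x,R[0][1]+y)
def loc(P,p): d=P-np.array([p[0],p[1],0]); c,s=np.cos(p[2]),np.sin(p[2]); return np.array([c*d[0]+s*d[1],-s*d[0]+c*d[1],P[2]])
G=[cen(F,(45,80,40),(85,255,255),b) for F,b in((f,(260,150,104,78)),(g,(235,132,104,78)))]
print(G); P=tri([f,g],[G[0][1],G[1][1]]); print("green glass",P,"holder-local",loc(P,h))
# tray
for nm,lo,hi in(("amber",(5,120,90),(20,255,255)),("blue",(100,120,90),(130,255,255))):
    a=[cen(F,lo,hi,b) for F,b in((f,(132,164,104,78)),(g,(148,236,124,93)))]; P=tri([f,g],[a[0][1],a[1][1]])
    print(nm,P,loc(P,(.5173,.2189,-.0876)),atz(f,*a[0][1],.009))
# tab post top & pivot in the two crops
print("post top",(P:=tri([f,g],[ct(205,107),cs(137,75)])),loc(P,h))
print("lower slope corners", [loc(tri([f,g],[ct(*a),cs(*b)]),h) for a,b in(((152,187),(190,213)),((272,184),(258,147)),((278,22),(147,32)),((147,38),(77,103)))])
E
```

```text
holder [ 0.5612 -0.096   0.0827] res [-0.9544 -1.1721  0.2427 -1.0764  0.0829  1.1264  0.2089  0.662   0.1107
  0.3316 -0.5063 -0.1159]
[((np.float64(315.35249042145597), np.float64(181.18773946360153), 261), (314.5, 180.0)), ((np.float64(280.3109756097561), np.float64(166.0), 164), (279.75, 164.75))]
green glass [ 0.5643 -0.0958  0.0711] holder-local [ 0.0031 -0.0001  0.0711]
amber [0.5312 0.284  0.0085] [0.0082 0.0661 0.0085] [0.5308 0.2836 0.009 ]
blue [0.5176 0.1508 0.0095] [ 0.0063 -0.0679  0.0095] [0.5172 0.1505 0.009 ]
post top [ 0.5725 -0.0831  0.1188] [0.0124 0.0119 0.1188]
lower slope corners [array([-0.0339,  0.0372,  0.0472]), array([-0.0383, -0.0376,  0.0448]), array([ 0.0521, -0.0419,  0.0966]), array([0.0499, 0.0377, 0.0979])]
```

```bash
cat >> h.py <<'E'
H=(.561,-.096,.065)
def rec(s,y,n,H=H):
    c,k=np.cos(.56),np.sin(.56); X=s*c-n*k; Z=s*k+n*c+.066; a,b=np.cos(H[2]),np.sin(H[2])
    return np.array([H[0]+a*X-b*y,H[1]+b*X+a*y,Z])
def tabp(a,r,n): return rec(.045-r*np.cos(a),r*np.sin(a),n)
E
python3 - <<'E'
from h import *
f=grab_frame("top"); g=grab_frame("scene")
A=[]
for F,(x0,y0),nm in((f,(260,150),"t"),(g,(235,132),"s")):
    im=cv2.resize(F["img"][y0:y0+78,x0:x0+104],(400,300),interpolation=cv2.INTER_CUBIC)
    q=lambda P:tuple(int(round(k)) for k in (proj(F,P)[0]-(x0,y0)+.37)*400/104)
    for s,y in((.034,.03),(.034,-.03),(-.034,-.03),(-.034,.03)): cv2.circle(im,q(rec(s,y,.006)),3,(255,0,255),-1)
    for x,y in((.075,.05),(.075,-.05),(-.075,-.05),(-.075,.05)):
        c,k=np.cos(.065),np.sin(.065); cv2.circle(im,q(np.array([.561+c*x-k*y,-.096+k*x+c*y,.01])),3,(0,255,255),-1)
    cv2.circle(im,q(rec(.045,0,.011)),3,(0,0,255),-1)
    for a,col in((0,(255,255,0)),(.3,(0,165,255))): cv2.line(im,q(tabp(a,.024,.011)),q(tabp(a,.024,.035)),col,1)
    A.append(im)
cv2.imwrite("pics/ov.png",cv2.resize(np.hstack(A),(800,300)))
E
```

```text
(no output)
```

View pics/ov.png

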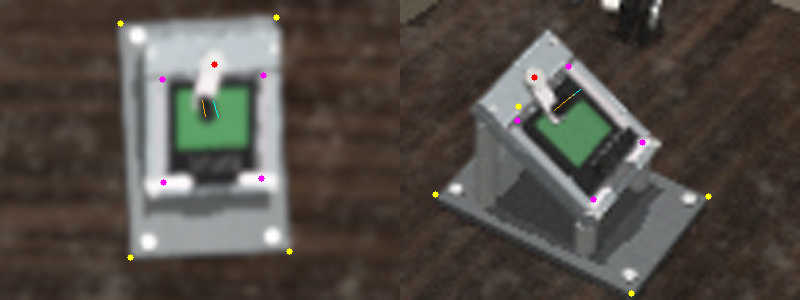

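>>> drive_tool --rows '[[[0,0,0.2],0,0.35],[[0,0,0.4],0,0.35],[[0.1,0.15,0.45],-0.08,0.35],[[0.6,0.95,0.45],-0.161,0.35],[[0.6,0.95,0.45],-0.161,0.35],[[0.6,0.95,0.45],-0.161,0.35],[[0.6,0.95,0.45],-0.161,0.35],[[0.6,0.95,0.45],-0.161,0.35],[[0.6,0.95,0.45],-0.161,0.35],[[0.6,0.95,0.45],-0.161,0.35]]'

```text
t: 2.5
eef_pos: [0.3932, -0.3526, 0.3623]
ee_rot: [-1.571, -0.002, 0.07]
force: [0.2, -0.4, 0.1]
width: 0.0308
```

```bash
python3 - <<'E'
from h import *
def tip(X,y,Z):
    a,b=np.cos(H[2]),np.sin(H[2]); return np.round([H[0]+a*X-b*y,H[1]+b*X+a*y,.066+Z],4)
print("post a=.3",tip(.004,.0071,.026),"a=1.6",tip(.004+.0199,.024,.026+.0125),"bar",tip(-.030,0,-.003))
s=get_state(); print(s["eef_pos"],s["ee_rot"],s["t"])
E
```

```text
post a=.3 [ 0.5645 -0.0887  0.092 ] a=1.6 [ 0.5833 -0.0705  0.1045] bar [ 0.5311 -0.0979  0.063 ]
[ 0.3931966  -0.35255943  0.36230873] [-1.57094268 -0.0020622   0.06980335] 2.5
```

>>> drive_tool --rows '[[[0.57,0.88,0],0,0.35],[[0.57,0.88,0],0,0.35],[[0.57,0.88,0],0,0.35],[[0.57,0.88,0],0,0.35],[[0.57,0.88,-0.1],0,0.35],[[0.57,0.88,-0.3],0,0.35],[[0.57,0.88,-0.5],0,0.35],[[0.57,0.88,-0.67],0,0.35],[[0.57,0.88,-0.67],0,0.35],[[0.57,0.88,-0.67],0,0.35]]'

```text
t: 3.5
eef_pos: [0.5582, -0.092, 0.1546]
ee_rot: [-1.57, 0.01, 0.065]
force: [-0.8, -0.4, -0.7]
width: 0.0305
```

```bash
cat >> h.py <<'E'
def view(nm,top=(260,150,104,78),sc=(235,132,104,78)):
    A=[]
    for n,(x,y,w,h) in(("top",top),("scene",sc)):
        F=grab_frame(n); A.append(cv2.resize(F["img"][y:y+h,x:x+w],(400,300),interpolation=cv2.INTER_CUBIC))
    cv2.imwrite(f"pics/{nm}.png",np.hstack(A))
E
python3 -c "
from h import *
print(get_state()['eef_pos']); view('a1')"
```

```text
[ 0.55821165 -0.09195608  0.15458554]
```

View pics/a1.png

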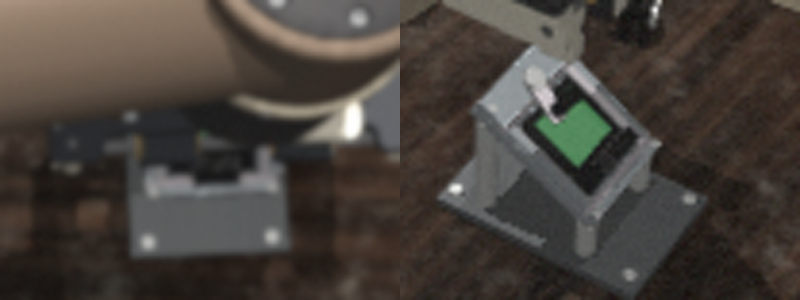

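>>> drive_tool --rows '[[[0.008,0.01,-0.1],0,0.35],[[0.008,0.01,-0.18],0,0.35],[[0.008,0.01,-0.22],0,0.35],[[0.008,0.01,-0.22],0,0.35]]' --newtons 8

```text
t: 4.0
eef_pos: [0.5647, -0.0897, 0.0955]
ee_rot: [-1.571, -0.001, 0.065]
force: [-0.3, -0.1, -0.0]
width: 0.0305
```

>>> drive_tool --rows '[[[0,0,-0.01],0,0.2],[[0,0,-0.01],0,0.0],[[0,0,-0.01],0,0.0],[[0,0,-0.01],0,0.0],[[0,0,-0.01],0,0.0]]' --newtons 8

```text
t: 4.5
eef_pos: [0.565, -0.0892, 0.0925]
ee_rot: [-1.571, -0.002, 0.065]
force: [-1.0, -1.2, 5.0]
width: 0.0094
```

>>> drive_tool --rows '[[[0.003,0.012,0.004],0,0],[[0.008,0.024,0.008],0,0],[[0.014,0.034,0.012],0,0],[[0.02,0.043,0.017],0,0],[[0.028,0.05,0.022],0,0],[[0.037,0.056,0.028],0,0],[[0.045,0.06,0.034],0,0],[[0.053,0.062,0.039],0,0],[[0.06,0.063,0.043],0,0],[[0.067,0.063,0.047],0,0],[[0.067,0.063,0.047],0,0]]' --newtons 12

```text
t: 5.6
eef_pos: [0.5846, -0.0699, 0.1058]
ee_rot: [-1.57, -0.0, 0.065]
force: [-4.0, -0.0, 0.1]
width: 0.0092
```

>>> drive_tool --rows '[[[0,0,0],0,0.3],[[0,0,0],0,0.3],[[0,0,0.1],0,0.3],[[0,0,0.25],0,0.3],[[0,0,0.4],0,0.4],[[-0.1,-0.05,0.5],0,0.55],[[-0.18,-0.093,0.5],0,0.55],[[-0.18,-0.093,0.5],0,0.55],[[-0.18,-0.093,0.5],0,0.55]]'

```text
t: 6.5
eef_pos: [0.5308, -0.0983, 0.2566]
ee_rot: [-1.571, -0.003, 0.065]
force: [-0.1, -0.7, 0.1]
width: 0.048
```

```bash
python3 -c "
from h import *
print(get_state()['eef_pos']); view('a2')"
```

```text
[ 0.5307931  -0.09825855  0.25663237]
```

View pics/a2.png

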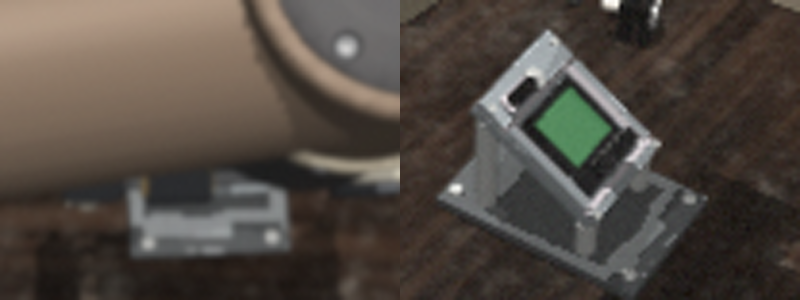

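The tab is fully aside, with its post at (523,92), and the green filter is clear. I'll go down on the green grip bar next.

>>> drive_tool --rows '[[[0,0,-0.16],0,0.55],[[0,0,-0.32],0,0.55],[[0,0,-0.46],0,0.55],[[0,0,-0.56],0,0.55],[[0,0,-0.62],0,0.55],[[0,0,-0.643],0,0.55],[[0,0,-0.643],0,0.55]]'

```text
t: 7.3
eef_pos: [0.5303, -0.0981, 0.0615]
ee_rot: [-1.571, 0.003, 0.065]
force: [-0.1, 0.3, 1.4]
width: 0.0485
```

>>> drive_tool --rows '[[[0,0,0],0,0.35],[[0,0,0],0,0.2],[[0,0,0],0,0.2],[[0,0,0],0,0.2],[[0,0,0],0,0.2]]' --newtons 30

```text
t: 7.8
eef_pos: [0.531, -0.0981, 0.0637]
ee_rot: [-1.571, -0.002, 0.065]
force: [-0.9, 1.3, 7.1]
width: 0.0275
```

>>> drive_tool --rows '[[[-0.007,0,0.011],0,0.2],[[-0.014,0,0.023],0,0.2],[[-0.028,-0.002,0.046],0,0.2],[[-0.05,-0.003,0.08],0,0.2],[[-0.06,0,0.2],0,0.2],[[-0.06,0,0.35],0,0.2],[[-0.06,0,0.4],0,0.2],[[-0.06,0,0.4],0,0.2]]'

```text
t: 8.6
eef_pos: [0.5136, -0.0981, 0.1867]
ee_rot: [-1.571, -0.006, 0.065]
force: [-0.5, 0.2, -0.9]
width: 0.0276
```

```bash
python3 -c "
from h import *
print(get_state()['eef_pos']); view('a3',sc=(215,100,160,120))"
```

```text
[ 0.51364205 -0.09814901  0.18666057]
```

View pics/a3.png

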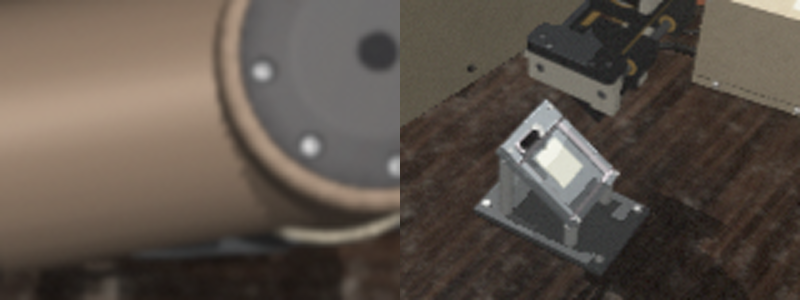

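The recess is empty and the filter is in the gripper. Next I carry it to the middle bay.

>>> drive_tool --rows '[[[-0.02,0.15,0.02],0,0.2],[[-0.09,0.95,0],-0.099,0.2],[[-0.09,0.95,0],-0.099,0.2],[[-0.09,0.95,0],-0.099,0.2],[[-0.09,0.95,0],-0.099,0.2],[[-0.09,0.95,0],-0.099,0.2],[[-0.09,0.95,0],-0.099,0.2],[[-0.09,0.95,0],-0.099,0.2],[[-0.09,0.95,0],-0.099,0.2],[[-0.09,0.95,-0.1],-0.099,0.2],[[-0.09,0.95,-0.2],-0.099,0.2],[[-0.09,0.95,-0.2],-0.099,0.2]]'

```text
t: 9.9
eef_pos: [0.4831, 0.1837, 0.1193]
ee_rot: [-1.575, 0.006, -0.094]
force: [0.2, -0.5, -0.9]
width: 0.0277
```

```bash
python3 -c "
from h import *
s=get_state();print(s['eef_pos'],s['ee_rot']); view('a4',top=(112,144,130,98),sc=(120,190,190,142))"
```

```text
[0.48311453 0.18366784 0.11927513] [-1.57535833  0.00551468 -0.09351319]
```

View pics/a4.png

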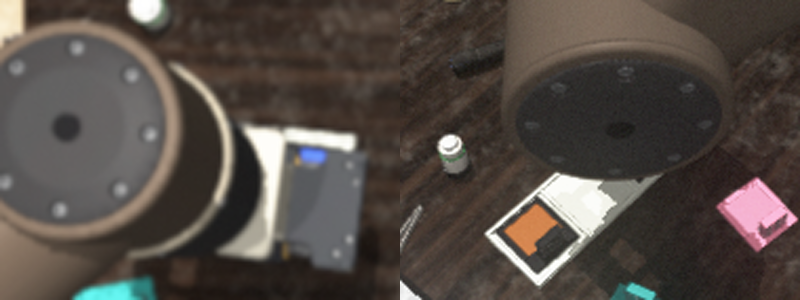

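>>> drive_tool --rows '[[[0,0.06,0],0,0.2],[[0,0.113,-0.05],0,0.2],[[0,0.113,-0.15],0,0.2],[[0,0.113,-0.25],0,0.2],[[0,0.113,-0.3],0,0.2],[[0,0.113,-0.315],0,0.2],[[0,0.113,-0.315],0,0.2],[[0,0.113,-0.315],0,0.2]]'

```text
t: 10.8
eef_pos: [0.4864, 0.2217, 0.0297]
ee_rot: [-1.569, -0.002, -0.09]
force: [-0.2, 0.2, -0.7]
width: 0.0274
```

>>> drive_tool --rows '[[[0,0,-0.01],0,0.2],[[0,0,-0.02],0,0.2],[[0,0,-0.026],0,0.2],[[0,0,-0.026],0,0.2]]'

```text
t: 11.2
eef_pos: [0.4853, 0.2206, 0.0203]
ee_rot: [-1.571, 0.0, -0.091]
force: [-0.4, -0.5, 0.2]
width: 0.0274
```

>>> drive_tool --rows '[[[0,0,-0.004],0,0.2],[[0,0,-0.008],0,0.2],[[0,0,-0.008],0,0.2]]'

```text
t: 11.5
eef_pos: [0.4855, 0.2208, 0.0181]
ee_rot: [-1.571, -0.0, -0.09]
force: [-0.5, 0.5, 1.5]
width: 0.0277
```

>>> drive_tool --rows '[[[0,0,-0.002],0,0.2],[[0,0,-0.002],0,0.2],[[0.008,0,-0.004],0,0.2],[[0.016,-0.001,-0.006],0,0.2],[[0.024,-0.002,-0.008],0,0.2],[[0.032,-0.003,-0.01],0,0.2],[[0.036,-0.003,-0.012],0,0.2],[[0.036,-0.003,-0.014],0,0.2],[[0.036,-0.003,-0.014],0,0.2]]' --newtons 4

```text
t: 12.4
eef_pos: [0.4966, 0.2199, 0.0139]
ee_rot: [-1.571, -0.001, -0.091]
force: [1.7, -0.7, 1.9]
width: 0.0279
```

>>> drive_tool --rows '[[[0,0,0],0,0.4],[[0,0,0],0,0.45],[[0,0,0],0,0.45],[[0,0,0.05],0,0.45],[[0,0,0.2],0,0.45],[[0,0,0.4],0,0.45],[[-0.2,-0.3,0.5],0,0.45],[[-0.4,-0.6,0.5],0,0.45],[[-0.4,-0.6,0.5],0,0.45],[[-0.4,-0.6,0.5],0,0.45],[[-0.4,-0.6,0.5],0,0.45]]'

```text
t: 13.5
eef_pos: [0.3734, 0.0372, 0.164]
ee_rot: [-1.57, 0.0, -0.092]
force: [0.9, 0.4, 0.4]
width: 0.0392
```

```bash
python3 -c "
from h import *
s=get_state();print(s['eef_pos'],s['ee_rot']); view('a5',top=(112,144,130,98),sc=(140,210,150,112))"
```

```text
[0.37338809 0.03723882 0.16404281] [-1.57001644e+00  1.51393038e-04 -9.15703826e-02]
```

View pics/a5.png

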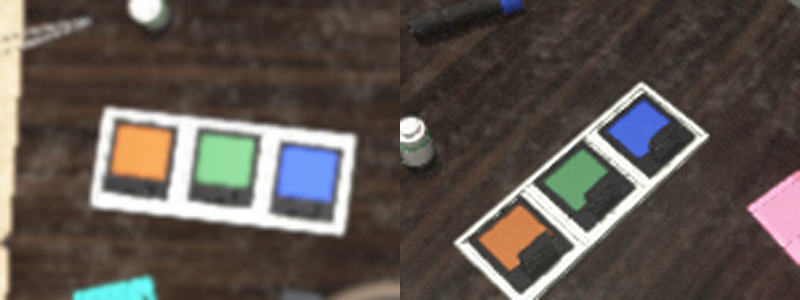

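Green lies flat in the middle bay, between amber and blue. Now for the amber bar.

>>> drive_tool --rows '[[[0.423,0.82,0],0,0.45],[[0.423,0.82,0],0,0.45],[[0.423,0.82,0],0,0.45],[[0.423,0.82,0],0,0.45],[[0.423,0.82,0],0,0.45],[[0.423,0.82,0],0,0.45],[[0.423,0.82,-0.1],0,0.45],[[0.423,0.82,-0.2],0,0.45],[[0.423,0.82,-0.3],0,0.45],[[0.423,0.82,-0.3],0,0.45],[[0.423,0.82,-0.3],0,0.45]]'

```text
t: 14.7
eef_pos: [0.5032, 0.2861, 0.0737]
ee_rot: [-1.572, 0.001, -0.09]
force: [-0.3, -0.6, 0.4]
width: 0.0396
```

Position matches the target, so I descend to tip z = 0.0175 and grip.

>>> drive_tool --rows '[[[0,0,-0.08],0,0.45],[[0,0,-0.15],0,0.45],[[0,0,-0.186],0,0.45],[[0,0,-0.186],0,0.45],[[0,0,-0.186],0,0.45],[[0,0,-0.186],0,0.2],[[0,0,-0.186],0,0.2],[[0,0,-0.186],0,0.2],[[0,0,-0.186],0,0.2]]' --newtons 25

```text
t: 15.6
eef_pos: [0.5036, 0.2864, 0.0191]
ee_rot: [-1.57, -0.001, -0.09]
force: [-1.7, 1.0, 6.5]
width: 0.0276
```

>>> drive_tool --rows '[[[0,0,0.06],0,0.2],[[0,0,0.2],0,0.2],[[0,0,0.36],0,0.2],[[0,-0.15,0.45],0.02,0.2],[[0,-0.3,0.5],0.05,0.2],[[0,-0.9,0.5],0.099,0.2],[[0,-0.9,0.5],0.099,0.2],[[0,-0.9,0.5],0.099,0.2],[[0,-0.9,0.5],0.099,0.2],[[0,-0.9,0.5],0.099,0.2],[[0,-0.9,0.5],0.099,0.2]]'

```text
t: 16.7
eef_pos: [0.503, 0.0151, 0.1682]
ee_rot: [-1.571, -0.0, 0.063]
force: [0.4, 0.2, -0.4]
width: 0.0276
```

>>> drive_tool --rows '[[[0.008,-0.2,0],0,0.2],[[0.008,-0.387,0],0,0.2],[[0.008,-0.387,0],0,0.2],[[0.008,-0.387,0],0,0.2],[[0.008,-0.387,0],0,0.2],[[0.008,-0.387,0],0,0.2]]'

```text
t: 17.3
eef_pos: [0.5057, -0.0991, 0.168]
ee_rot: [-1.571, -0.0, 0.066]
force: [-0.3, 0.7, -0.5]
width: 0.0275
```

```bash
python3 -c "
from h import *
s=get_state();print(s['eef_pos'],s['ee_rot']); view('a6',top=(242,134,140,105),sc=(205,90,160,120))"
```

```text
[ 0.50571185 -0.09908426  0.16803478] [-1.57065381e+00 -3.65168863e-06  6.62722536e-02]
```

View pics/a6.png

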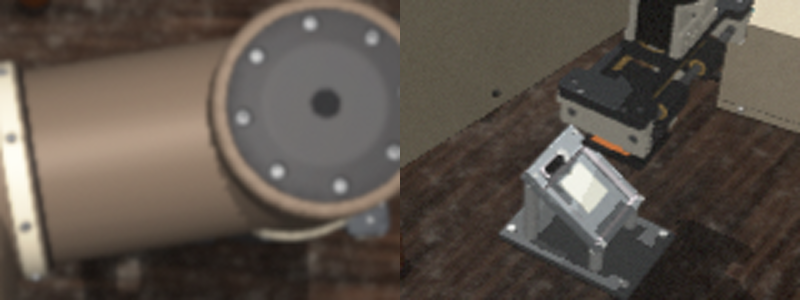

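The amber filter hangs under the gripper at (608,145). I'll check its tilt and offset numerically before lowering it.

```bash
python3 - <<'E'
from h import *
g=grab_frame("scene"); m=cv2.inRange(cv2.cvtColor(g["img"],cv2.COLOR_BGR2HSV),(3,120,60),(22,255,255)); m[:,:205]=0;m[:90]=0;m[220:]=0;m[:,365:]=0
n,l,st,c=cv2.connectedComponentsWithStats(m); i=1+st[1:,4].argmax(); ys,xs=np.nonzero(l==i); print(st[i])
hull=cv2.convexHull(np.c_[xs,ys].astype(np.int32))[:,0]; print(hull.tolist())
s=get_state(); p=s["eef_pos"]; a=.066
for th in(0,.15,-.15):
    out=[]
    for x,y in((27,19),(27,-19),(-15,-19),(-15,19)):
        X,Z=(x+22)/1e3,(5-22)/1e3; X,Z=X*np.cos(th)-Z*np.sin(th),X*np.sin(th)+Z*np.cos(th)+.007; y/=1e3
        out.append(proj(g,p+np.array([np.cos(a)*X-np.sin(a)*y,np.sin(a)*X+np.cos(a)*y,Z]))[0].round(1).tolist())
    print(th,out)
E
```

```text
[281 144  16   8  40]
[[296, 151], [293, 151], [288, 149], [282, 146], [281, 145], [282, 144], [283, 144], [292, 148]]
0 [[280.2, 144.0], [288.9, 134.8], [304.8, 141.7], [296.3, 151.3]]
0.15 [[279.6, 141.2], [288.3, 131.9], [303.9, 140.9], [295.4, 150.5]]
-0.15 [[281.2, 146.9], [289.8, 137.6], [305.8, 142.5], [297.3, 152.1]]
```

>>> drive_tool --rows '[[[0,0,-0.1],0,0.2],[[0,0,-0.17],0,0.2],[[0,0,-0.203],0,0.2],[[0,0,-0.203],0,0.2],[[0.03,0.002,-0.203],0,0.2],[[0.06,0.004,-0.203],0,0.2],[[0.083,0.005,-0.203],0,0.2],[[0.083,0.005,-0.203],0,0.2],[[0.083,0.005,-0.203],0,0.2]]'

```text
t: 18.35
eef_pos: [0.5306, -0.0988, 0.1072]
ee_rot: [-1.571, 0.0, 0.065]
force: [-1.0, -1.0, -0.4]
width: 0.0276
```

>>> drive_tool --rows '[[[0,0.002,-0.015],0,0.2],[[0,0.002,-0.03],0,0.2],[[0,0.002,-0.045],0,0.2],[[0,0.002,-0.055],0,0.2],[[0,0.002,-0.065],0,0.2],[[0,0.002,-0.075],0,0.2],[[0,0.002,-0.075],0,0.2]]' --newtons 15

```text
t: 19.05
eef_pos: [0.528, -0.0986, 0.0835]
ee_rot: [-1.571, 0.004, 0.064]
force: [-6.5, -0.6, 3.5]
width: 0.0278
```

>>> drive_tool --rows '[[[-0.01,-0.001,0],0,0.2],[[-0.01,-0.001,0],0,0.2]]' --newtons 10

```text
t: 19.25
eef_pos: [0.5275, -0.0984, 0.0846]
ee_rot: [-1.571, -0.001, 0.065]
force: [-0.5, 0.9, -0.7]
width: 0.028
```

>>> drive_tool --rows '[[[0,0,-0.01],0,0.2],[[0,0,-0.02],0,0.2],[[0,0,-0.03],0,0.2],[[0,0,-0.03],0,0.2]]'

```text
t: 19.65
eef_pos: [0.5272, -0.0985, 0.0752]
ee_rot: [-1.571, 0.001, 0.065]
force: [-0.6, 0.6, 1.4]
width: 0.0277
```

>>> drive_tool --rows '[[[0,0,-0.01],0,0.2],[[0,0,-0.018],0,0.2],[[0,0,-0.018],0,0.2]]'

```text
t: 19.95
eef_pos: [0.5275, -0.0985, 0.07]
ee_rot: [-1.571, 0.0, 0.065]
force: [-1.7, 0.0, 0.2]
width: 0.0278
```

>>> drive_tool --rows '[[[0,0,-0.006],0,0.2],[[0,0,-0.01],0,0.2],[[0,0,-0.01],0,0.2]]'

```text
t: 20.25
eef_pos: [0.5277, -0.0984, 0.0673]
ee_rot: [-1.571, -0.001, 0.065]
force: [-0.5, -0.2, 0.2]
width: 0.0277
```

>>> drive_tool --rows '[[[0,0,-0.005],0,0.2],[[0,0,-0.01],0,0.2],[[0,0,-0.01],0,0.2]]'

```text
t: 20.55
eef_pos: [0.5281, -0.0985, 0.0655]
ee_rot: [-1.571, -0.002, 0.066]
force: [-3.6, 1.7, 10.5]
width: 0.0277
```

>>> drive_tool --rows '[[[0,0,0],0,0.4],[[0,0,0],0,0.5],[[0,0,0],0,0.5],[[0,0,0.1],0,0.5],[[0,0,0.25],0,0.5],[[-0.15,-0.2,0.4],0,0.4],[[-0.3,-0.4,0.4],0,0.35],[[-0.3,-0.6,0.4],0,0.35],[[-0.3,-0.6,0.4],0,0.35],[[-0.3,-0.6,0.4],0,0.35]]'

```text
t: 21.55
eef_pos: [0.4359, -0.2817, 0.1848]
ee_rot: [-1.571, -0.0, 0.062]
force: [-0.1, -0.0, -1.0]
width: 0.0308
```

```bash
python3 - <<'E'
from h import *
s=get_state();print(s['eef_pos'],s['ee_rot']); view('a7')
f=grab_frame("top"); g=grab_frame("scene"); C=[]
for F,(x,y,w,h) in((f,(260,150,104,78)),(g,(235,132,104,78))):
    m=cv2.inRange(cv2.cvtColor(F["img"][y:y+h,x:x+w],cv2.COLOR_BGR2HSV),(3,120,60),(22,255,255)); n,l,st,c=cv2.connectedComponentsWithStats(m); i=1+st[1:,4].argmax(); ys,xs=np.nonzero(l==i)
    R=cv2.minAreaRect(np.c_[xs,ys].astype(np.float32)); C.append((R[0][0]+x,R[0][1]+y)); print(R,st[i])
print("earlier green top (314.5,180) scene (279.75,164.75); now",C,tri([f,g],C))
E
```

```text
[ 0.43588061 -0.28170598  0.18477175] [-1.57138525e+00 -3.80377998e-04  6.20512179e-02]Traceback (most recent call last):
  File "<stdin>", line 5, in <module>
ValueError: attempt to get argmax of an empty sequence
```

View pics/a7.png

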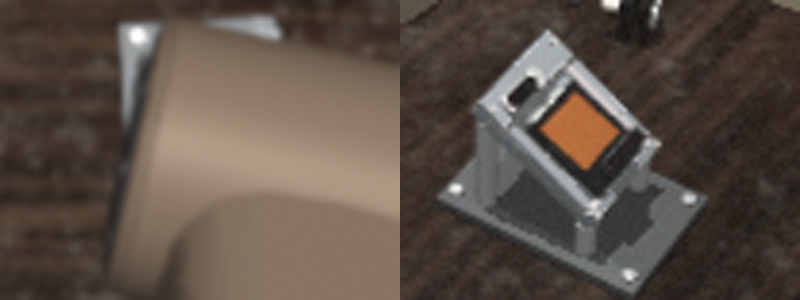

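The amber filter is in the recess but looks a few mm lower than the green one did (glass centre about (580,131) against (575,126)). I'll compare the two glass outlines with numbers.

```bash
cat > fit.py <<'E'
from h import *
from scipy.optimize import least_squares
g=grab_frame("scene")
def quad(img,lo,hi):
    m=cv2.inRange(cv2.cvtColor(img,cv2.COLOR_BGR2HSV),lo,hi); c=max(cv2.findContours(m,0,1)[0],key=cv2.contourArea)
    mm=np.zeros_like(m); cv2.drawContours(mm,[c],-1,1,-1); return mm
def pred(p,x0,y0,hw=(.021,.019),c=.006):
    s,y,n,th,yw=p; out=[]
    for a,b in((1,1),(1,-1),(-1,-1),(-1,1)):
        X=c+a*hw[0]; Y=b*hw[1]; X,Y=X*np.cos(yw)-Y*np.sin(yw),X*np.sin(yw)+Y*np.cos(yw)
        out.append((proj(g,rec(s+X*np.cos(th)-.005*np.sin(th),y+Y,n+X*np.sin(th)+.005*np.cos(th)))[0]-(x0,y0)+.37)*400/104)
    return np.array(out)
def corners(mm):
    c=max(cv2.findContours(mm,0,1)[0],key=cv2.contourArea); h=cv2.convexHull(c); e=1.
    while len(q:=cv2.approxPolyDP(h,e,True))>4: e+=.5
    return q[:,0].astype(float)
def fit(nm,lo,hi):
    im=cv2.imread(nm)[:,400:800]; q=corners(quad(im,lo,hi)); P=pred((0,0,0,0,0),235,132)
    q=np.array([q[np.argmin(((q-x)**2).sum(1))] for x in P]); print(nm,"obs-pred(home) px",(q-P).round(1).tolist())
    return q
E
python3 - <<'E'
from fit import *
A=fit("pics/a2.png",(45,70,40),(85,255,255)); B=fit("pics/a7.png",(3,110,50),(22,255,255)); d=B-A; print("amber-green px",d.round(1).tolist())
r=least_squares(lambda p:np.append((pred(p,235,132)-pred((0,)*5,235,132)-d).ravel(),[p[4]*20]),np.zeros(5)); print("rel s,y,n (mm),tilt,yaw",(r.x*[1e3,1e3,1e3,1,1]).round(3),r.fun.round(1))
for n in(0,.002,.004): print(n,(pred((-.004,0,n,-.06,0),235,132)-pred((0,)*5,235,132)).round(1).tolist())
E
```

```text
pics/a2.png obs-pred(home) px [[1.6, 9.2], [4.2, 2.1], [-0.6, -4.1], [-1.3, -0.9]]
pics/a7.png obs-pred(home) px [[4.6, 10.2], [8.2, 7.1], [8.4, -0.1], [5.7, 3.1]]
amber-green px [[3.0, 1.0], [4.0, 5.0], [9.0, 4.0], [7.0, 4.0]]
rel s,y,n (mm),tilt,yaw [-1.56  20.915 28.469 -0.104 -0.038] [-0.3  2.2  1.4 -1.3 -0.2 -0.4 -0.9 -0.6 -0.8]
0 [[3.0, 5.3], [2.9, 5.3], [4.7, 3.6], [4.8, 3.7]]
0.002 [[4.5, 4.1], [4.4, 4.0], [6.3, 2.4], [6.4, 2.5]]
0.004 [[6.0, 2.8], [5.9, 2.7], [7.9, 1.2], [8.0, 1.3]]
```

The lower edge sits raised, so it is resting on the lower bevel. I'll regrip, shift it about 4 mm uphill and press it in.

>>> drive_tool --rows '[[[0.15,0.3,0],0,0.5],[[0.3,0.6,0],0,0.5],[[0.3,0.6,0],0,0.5],[[0.3,0.6,0],0,0.5],[[0.3,0.6,0],0,0.5],[[0.3,0.6,-0.15],0,0.5],[[0.3,0.6,-0.28],0,0.5],[[0.3,0.6,-0.36],0,0.5],[[0.3,0.6,-0.393],0,0.5],[[0.3,0.6,-0.393],0,0.5],[[0.3,0.6,-0.393],0,0.5]]'

```text
t: 22.9
eef_pos: [0.5283, -0.0981, 0.0674]
ee_rot: [-1.571, -0.001, 0.066]
force: [-0.5, -0.2, -0.2]
width: 0.044
```

>>> drive_tool --rows '[[[0,0,0],0,0.2],[[0,0,0],0,0.2],[[0,0,0],0,0.2],[[0,0,0],0,0.2]]' --newtons 15

```text
t: 23.3
eef_pos: [0.528, -0.0985, 0.0672]
ee_rot: [-1.571, -0.002, 0.065]
force: [-1.2, -0.1, 4.5]
width: 0.0278
```

>>> drive_tool --rows '[[[0.004,0,0.003],0,0.2],[[0.008,0,0.004],0,0.2],[[0.013,0.001,0.004],0,0.2],[[0.015,0.001,0],0,0.2],[[0.016,0.001,-0.004],0,0.2],[[0.017,0.001,-0.008],0,0.2],[[0.017,0.001,-0.008],0,0.2]]'

```text
t: 24.0
eef_pos: [0.5319, -0.0983, 0.0648]
ee_rot: [-1.571, 0.001, 0.065]
force: [-8.5, 1.3, 14.6]
width: 0.0279
```

>>> drive_tool --rows '[[[0,0,0.003],0,0.4],[[0,0,0.003],0,0.5],[[0,0,0.003],0,0.5],[[0,0,0.1],0,0.5],[[0,0,0.25],0,0.5],[[-0.15,-0.2,0.4],0,0.4],[[-0.3,-0.4,0.4],0,0.35],[[-0.3,-0.6,0.4],0,0.35],[[-0.3,-0.6,0.4],0,0.35],[[-0.3,-0.6,0.4],0,0.35]]'

```text
t: 25.0
eef_pos: [0.4414, -0.2815, 0.1845]
ee_rot: [-1.572, -0.001, 0.062]
force: [-0.3, 1.2, -0.0]
width: 0.0307
```

```bash
python3 - <<'E'
from fit import *
view('a8'); print(get_state()['eef_pos'])
A=fit("pics/a2.png",(45,70,40),(85,255,255)); B=fit("pics/a8.png",(3,110,50),(22,255,255)); d=B-A; print("amber-green px",d.round(1).tolist())
E
```

```text
[ 0.44234444 -0.27875479  0.18369521]
pics/a2.png obs-pred(home) px [[1.6, 9.2], [4.2, 2.1], [-0.6, -4.1], [-1.3, -0.9]]
pics/a8.png obs-pred(home) px [[1.6, 6.2], [7.2, 3.1], [2.4, -2.1], [1.7, 1.1]]
amber-green px [[0.0, -3.0], [3.0, 1.0], [3.0, 2.0], [3.0, 2.0]]
```

The offsets now agree with home within the play. Back to the tab post.

>>> drive_tool --rows '[[[0.475,0.695,0.05],0,0.35],[[0.475,0.695,0.05],0,0.35],[[0.475,0.695,0.05],0,0.35],[[0.475,0.695,0.05],0,0.35],[[0.475,0.695,0.05],0,0.35],[[0.475,0.695,0.05],0,0.35],[[0.475,0.695,-0.05],0,0.35],[[0.475,0.695,-0.15],0,0.35],[[0.475,0.695,-0.22],0,0.35],[[0.475,0.695,-0.255],0,0.35],[[0.475,0.695,-0.255],0,0.35]]' --newtons 12

```text
t: 26.25
eef_pos: [0.5842, -0.0689, 0.1059]
ee_rot: [-1.571, 0.003, 0.066]
force: [-1.1, -0.6, 0.3]
width: 0.0308
```

>>> drive_tool --rows '[[[0,0,0],0,0],[[0,0,0],0,0],[[0,0,0],0,0],[[0,0,0],0,0]]'

```text
t: 26.65
eef_pos: [0.5856, -0.0698, 0.1085]
ee_rot: [-1.571, -0.002, 0.065]
force: [-0.7, -0.3, 2.9]
width: 0.0094
```

>>> drive_tool --rows '[[[-0.007,0,-0.004],0,0],[[-0.014,-0.001,-0.008],0,0],[[-0.022,-0.003,-0.013],0,0],[[-0.03,-0.007,-0.019],0,0],[[-0.039,-0.013,-0.025],0,0],[[-0.047,-0.02,-0.03],0,0],[[-0.053,-0.029,-0.035],0,0],[[-0.059,-0.039,-0.039],0,0],[[-0.064,-0.051,-0.043],0,0],[[-0.067,-0.063,-0.046],0,0],[[-0.068,-0.075,-0.047],0,0],[[-0.068,-0.085,-0.047],0,0]]'

```text
t: 27.85
eef_pos: [0.5612, -0.0946, 0.0919]
ee_rot: [-1.569, 0.006, 0.064]
force: [-6.6, 5.2, 1.2]
width: 0.0092
```

>>> drive_tool --rows '[[[0,0,0],0,0],[[0,0,0],0,0.3],[[0,0,0],0,0.3],[[0,0,0],0,0.3],[[0,0,0.1],0,0.3],[[0,0,0.25],0,0.35],[[0,0,0.4],0,0.35],[[-0.3,-0.3,0.5],0,0.35],[[-0.6,-0.9,0.5],0,0.35],[[-0.6,-0.9,0.5],0,0.35],[[-0.6,-0.9,0.5],0,0.35],[[-0.6,-0.9,0.5],0,0.35]]'

```text
t: 29.05
eef_pos: [0.4242, -0.3007, 0.2389]
ee_rot: [-1.571, -0.001, 0.065]
force: [1.2, -1.6, 0.2]
width: 0.0304
```

>>> drive_tool --rows '[[[0,-0.1,0],0,0.35],[[0,-0.2,0],0,0.35],[[0,-0.3,0],0,0.35],[[0,-0.3,0],0,0.35],[[0,-0.3,0],0,0.35]]'

```text
t: 29.55
eef_pos: [0.4249, -0.3898, 0.2377]
ee_rot: [-1.57, 0.0, 0.063]
force: [-1.1, 0.7, -0.1]
width: 0.031
```

```bash
python3 - <<'E'
from h import *
view('a9',sc=(235,132,104,78)); view('b9',top=(112,94,200,150),sc=(100,110,240,180))
cv2.imwrite("pics/fin.png",np.vstack([cv2.imread("pics/a9.png"),cv2.imread("pics/b9.png")])); print(get_state()['eef_pos'])
g=grab_frame("scene");f=grab_frame("top")
for n,F in(("dropper_bottle",g),("spare_objective",g),("mirror_mount",g),("torch",g),("blue_filter",f)):
    r=regions_of(F,n)
    if r: print(n,round(r[0]["confidence"],2),np.round(r[0]["box"],1))
E
```

```text
[ 0.42546858 -0.38862107  0.23847376]
dropper_bottle 0.77 [189.5 171.9 206.4 198.1]
spare_objective 0.73 [141.2 256.1 155.3 276.8]
mirror_mount 0.44 [288.6 126.  302.6 140.9]
torch 0.89 [143.3 207.  185.5 226.6]
blue_filter 0.7 [198.5 186.4 224.8 219.1]
```

View pics/fin.png

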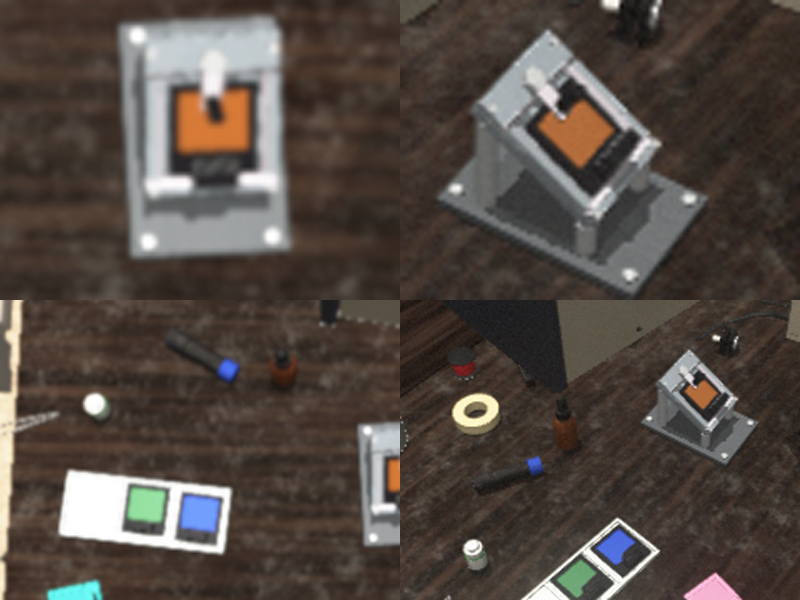

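The final view shows amber seated where the green filter was, with the tab over its upper edge. Green and blue lie in the tray and the bystanders look unmoved, so I'm handing in.

```bash
python3 -c "
from station import *
print(job_done()); print(get_state()['t'])"
```

```text
the job is handed in; nothing more can be done
None
the job is handed in; nothing more can be done
```

The filter change is done and handed in, at about 30 s of the 69 s allowed. I turned the tab aside, laid the green filter flat in the middle bay, set the amber filter in the recess with its grip bar at the lower edge, and swung the tab back over it.

- **Amber seating:** on the first try its lower edge was resting on the lower bevel, not fully home. I regripped it, moved it about 4 mm uphill and pressed it in with about 17 N, straight into the recess. The last picture shows it where the green one sat. The outline comparison, taken just before the tab was closed, put it about 2 mm lower than the green one, which is within the play. That comparison was coarse and its corner values varied by 2–3 mm.
- **Tab:** it was released at about 0.06 rad, worked out from the gripper position, and the picture agrees.
- **Tray:** green lies flat in the middle bay and blue is still in its own bay.
- **Bystanders:** the bottle, objective, mirror mount and torch were found where they were at the start, within detector noise. The mirror mount's detection confidence was only 0.44.
- **Forces:** the highest reading at the end of any move was about 17 N. Forces during the moves were not recorded.
- **Robot:** the arm was clear of everything when I handed in.

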